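Open the nib pot and hold the loupe in focus over the nib

TASK

Check the pen nib for wear: twist the nib pot's black cap counter-clockwise (seen from above) as far as it goes, so that its cut-out uncovers the nib, then pick up the loupe from the board and hold it level, with the lens centred over the nib and at the height of the brass pointer on the gauge post. Finish while still holding the loupe there in the gripper, steady and touching nothing else; do not shift the pointer, and leave the other things where they are.

Things in the scene. Friction and masses are not known exactly. Their poses are not given: they have to be found in the camera images.
- drawing_board: Fixed plywood drawing board lying on the table, 355 x 640 x 12 mm; its top, 12 mm above the table top, carries the nib stand, the loupe, the eraser, the clip and the ink bottle. Origin in the middle of its underside, on the table.
- nib_stand: Fixed wooden base, 10 mm high, spanning x -65 to +50, y -55 to +55 mm about its origin, with a tongue 40 mm wide back to x +135 (origin on the board under the pot's axis, z up), yawed up to 0.4 rad, left or right of the loupe. On it: an aluminium pot 68 mm across, rim 34 mm above the board, with a pen nib on cork inside; and 120 mm behind the pot's axis (+x) a steel gauge post, 6 mm thick, top 171 mm above the board.
- nib_cap (a joint): Turn of the black cap of the nib pot about the pot's vertical axis, rad: grows counter-clockwise seen from above. Starts between 0 and 0.25, fully open at the stop at 1.4 (cut-out straight above the nib). It stays where it is left; turning it takes about 0.04 N m. The cap only turns; it does not lift off.
- cap_grip (a point): Middle of the cap's upright bar grip, on the pot's axis, 52 mm above the board. Bar: 14 mm thick (along the cap's x), 46 mm long (its y), free from the disc's top (40 mm above the board) to 63 mm. Disc: 72 mm across, 6 mm thick, a quarter cut out toward its own -x. The axes turn with the cap; fully open they are parallel to the base's.
- nib (a point): Middle of the steel pen nib (20 mm long, 9 mm wide) lying in the pot, 27 mm above the board, 21 mm from the pot's axis toward the base's -x (the robot's side). Axes as nib_stand.
- focus_mark (a point): Tip of the brass pointer of the collar (18 mm across, 8 mm high) on the gauge post, pointing to the nib: marks the height of focus. It is at another height, 105 to 145 mm above the board, in each start; 88 mm from the pot's axis along the base's +x. The collar slides on the post when pushed with more than 3 N. z up.
- loupe: Loose reading lens lying flat on the board, about 90 g: round dark steel rim 60 mm across, 16 mm high, and a straight wooden handle toward its own -x, 16 mm wide, 20 mm high, from 38 to 129 mm from the lens centre. Origin: on its underside below the lens centre, z up. The handle points towards the robot within about 0.5 rad.
- loupe_lens (a point): Centre of the loupe's lens, 8 mm above the loupe's underside. Axes as the loupe's; its z is the lens axis.
- loupe_grip (a point): Place to grip the handle, 62 mm from the lens centre along the loupe's -x and 10 mm above its underside, near its centre of mass; the handle is 16 mm wide (along the loupe's y) here.
- eraser: Bystander: eraser 60 x 23 x 13 mm lying between the loupe and the stand, farther back. Origin in the middle of its underside.
- ink_bottle: Bystander: square ink bottle, 44 x 44 x 57 mm, at the back of the board. Origin in the middle of its underside.
- paint_tube: Bystander: paint tube, 105 x 36 x 23 mm. Origin in the middle of its underside.
- bulldog_clip: Bystander: steel bulldog clip, 40 x 23 x 35 mm, near the left edge of the board. Origin in the middle of its underside.
- glue_stick: Bystander: glue stick standing upright, 26 mm across, 89 mm high. Origin in the middle of its underside.

How it is judged:
On the way, in this order (a step that is already met when the one before it is completed fails the run):
1. the cap is twisted open while the loupe still lies on the board (value of joint nib_cap above 1.2 rad and height (world z) of loupe below 0.03 m), for 0.2 s.
2. the loupe is lifted off the board in the gripper (height (world z) of loupe above 0.06 m and contact force between the fingers and loupe above 1 N), for 0.2 s.
At the end, for the whole second after the job is handed in: The cap is open (nib_cap above 1.2 rad) and the loupe is held in the gripper, steady and not touching the stand: lens centre within 12 mm horizontally of the nib and within 8 mm of the pointer's height, lens level within 0.12 rad. The program ends while holding (value of joint nib_cap above 1.2 rad and horizontal distance between loupe_lens and nib below 0.012 m and z of loupe_lens in the frame of focus_mark between -0.008 and 0.008 m and angle between loupe_lens's own z axis and vertical below 0.12 rad and contact force between the fingers and loupe above 1 N and contact force between loupe and nib_stand below 0.2 N and linear speed of loupe below 0.02 m/s and angular speed of loupe below 0.15 rad/s); the arm keeps its last pose, push and grip.
It fails at once if a bystander is shifted by more than 20 mm (distance of any of eraser, ink_bottle, paint_tube, bulldog_clip, glue_stick from where it was at the start of the episode above 0.02 m).
It fails at once if the focus pointer is shifted by more than 4 mm (distance of focus_mark from where it was at the start of the episode above 0.004 m).
It also fails if it takes over 54 s, if anything falls off the work surface, if the arm or the gripper's body presses on something with over 40 N, if the wrist force passes 120 N, or if a joint passes its speed limit or range.

ROBOT

A 6-joint arm with a two-finger parallel gripper is mounted at the origin on a cart in front of the work surface, level with it; the furniture and walls round the work are solid. World frame = base frame: x ahead of the robot, y to its left, z up, the work surface at z = 0. Lengths are in m, angles in rad, forces in N, time in s.
With the tool pointing down it reaches from about 0.35 to 0.975 m from the base axis. Payload 4.9 kg.
Tool frame: the origin (TCP) lies midway between the tips of the shut fingers; the grasp point (between the pads) lies arm.grasp_offset behind it (arm.grasp_offset is the distance from the TCP to the grasp point, in m); x points along the fingers, y is the direction in which the jaws open and shut, and the axes are right-handed (so a half turn about x gives the same grasp; the last joint's range is limited). The gripper opens to 85 mm and grips with 20 to 120 N. Pads are 22 mm wide; open, the fingers measure 114 mm over their backs; the gripper's body (76 mm by 85 mm) begins 54 mm behind the grasp point. The pads swing forward as they close: fully open they stand 13 mm farther back than shut.
Start: joints at [1.231, 0.053, 1.613, -0, 1.476, -0.119], TCP at [0.137, 0.61, 0.231] pointing down, gripper open.
Joint ranges: [-3.01, 3.01], [-1.01, 2.22], [0.06, 2.58], [-1.02, 4.17], [0.09, 2.62], [-3.14, 3.14]. Speed limits (rad/s): [2.57, 2.57, 3.14, 3.14, 3.14, 3.14].

INTERFACE

Orientations are given as [roll, pitch, yaw] about the fixed x, y, z axes, in that order (R = Rz(yaw) Ry(pitch) Rx(roll)).
In Python, from station import arm gives the robot as it stands.
- The arm moves only by the tool play_rows, never from a script. Its argument "commands" is a list of rows, each an object with "fingers": the closure, from -1 (fully open) to 1 (shut); "linear": the shift along the tool's x, y, z in m, a list of three; "yaw": the turn about the tool's x in rad. In form: [{"fingers": fingers, "linear": [x, y, z], "yaw": yaw}, ...]. A call has 1 to 12 rows; each row shifts and turns the commanded pose from where the row before left it, along the tool's axes as they then stand; what a row does not reach is not made up. A row lasts 1/10 s, in which the tool goes at most 50 mm and 8.59 degrees, less where a joint would pass 70% of its speed; a pose out of reach is approached as far as the arm can. A call is refused whole if a number of a shift passes 0.05 or a number of a turn 0.15, either way. A call with a gripper value outside its range is refused whole. The fingers move at their own pace and stop on an object; "force" is the grip in N (left out, the last holds). Time passes only in rows, so rows that do not move let the fingers close. It gives the time, the measured TCP pose, the force and the opening at its end, in the units of the state.
- arm.get_state(): the state, without advancing time (a new reading comes with each control period).
- arm.read_camera(name): name is "side" or "top"; returns the picture (420x560x3 uint8, blue, green, red); there is no depth.
- arm.camera_model(name): a dict with "fx", "fy", "cx", "cy" (pixels), "R" (3x3) and "t" (3): a world point X has camera coordinates R X + t. Camera axes: x right, y down, z forward; pixel columns grow to the right and rows downward; lengths in m; the calibration is good to about 2 mm. A picture is of the moment at which its call begins. camera_model takes no time and is no camera call.
- arm.finish_job(): hands the job in, once; it reports no verdict.
The state is a dict: "t": time; "joint_positions": joint angles; "joint_vel": joint speeds; "effort": joint torques, N m; "position": TCP position; "eef_rot": TCP orientation; "force": force on the tool from outside, world axes, zero at the start; "moment": the same for the moment, N m; "opening": finger opening in m.
Only numpy, scipy, OpenCV 4.12 (cv2) and the standard library are available. Lean on these libraries where they do the work, as an engineer would, in place of code of your own. Each camera call takes 0.05 s, during which the arm holds its last target.

## Working session

There is one attempt and no reset: what is moved stays moved. The work goes in short steps, Python scripts to look and compute and a tool call to move; the robot and the scene stay as the last step left them, time stands still between calls to the robot, and variables do not carry over. Pictures are saved under pics/ and viewed, and the job is handed in when it is done.

Besides the shell and the picture viewer there is one more tool, called after ">>>" as name(argument=value, ...) on one line, values as JSON. play_rows: Moves the arm, as the interface text tells. Its arguments: {"type":"object","properties":{"commands":{"type":"array"},"force":{"type":"number"}},"required":["commands"]}

```bash
mkdir -p pics; ls; python3 - <<'E'
from station import arm
import cv2
s=arm.get_state();print(s, arm.grasp_offset)
for n in("top","side"):
    cv2.imwrite(f"pics/{n}0.png",arm.read_camera(n));m=arm.camera_model(n);print(n,m)
E
```

```text
pics
{'t': 0.0, 'joint_positions': array([ 1.23103009e+00,  5.33658334e-02,  1.61430187e+00,  1.73342356e-05,
        1.47602060e+00, -1.18994311e-01]), 'joint_vel': array([ 2.93546054e-04,  1.04794420e-03,  7.65817976e-05, -9.48364314e-04,
       -9.33697982e-04,  1.87300333e-04]), 'effort': array([ 7.08883199e-04, -3.93680406e+01, -3.70170665e+01, -8.78251353e-05,
        7.01928380e-03, -1.24505837e-05]), 'position': array([0.13664368, 0.60923259, 0.23005277]), 'eef_rot': array([-1.69802321,  1.56870061, -1.9187968 ]), 'force': array([-0.20457577,  0.52168314, -0.15549011]), 'moment': array([ 0.00136891, -0.02941016,  0.0422889 ]), 'opening': 0.08520481776348371} 0.0187
top {'fx': 426.1934451232166, 'fy': 426.1934451232166, 'cx': 275.5483947824164, 'cy': 215.07113695028087, 'R': array([[-0.00516199, -0.99987486, -0.01495401],
       [-0.98781177,  0.00742499, -0.15547595],
       [ 0.15556752,  0.01396918, -0.98772648]]), 't': array([-0.03751874,  0.62814961,  1.06079287])}
side {'fx': 425.5211193183156, 'fy': 425.5211193183156, 'cx': 267.1996465943759, 'cy': 209.31332265474825, 'R': array([[-0.96647835, -0.25620394, -0.01670749],
       [-0.12277943,  0.51835015, -0.84630865],
       [ 0.22548795, -0.81588765, -0.53243077]]), 't': array([0.59908077, 0.19030711, 0.93913114])}
```

View pics/top0.png

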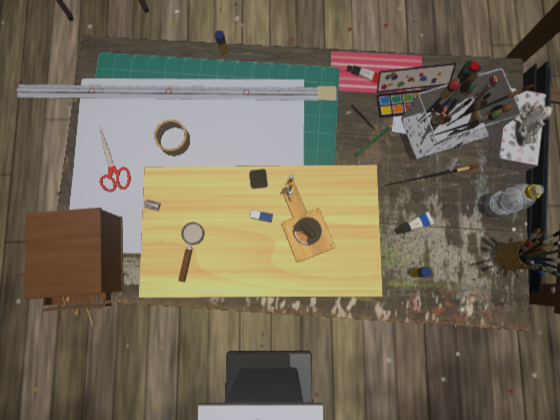

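View pics/side0.png

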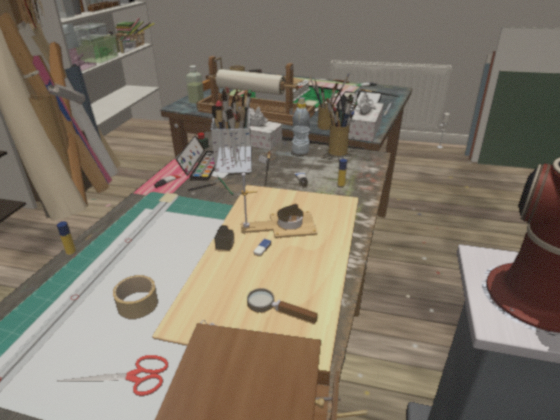

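```bash
python3 - <<'E'
import cv2
t=cv2.imread("pics/top0.png");s=cv2.imread("pics/side0.png")
c=t[150:310,130:390];cv2.imwrite("pics/t1.png",cv2.resize(c,None,fx=3,fy=3,interpolation=cv2.INTER_CUBIC))
c=t[160:270,240:350];cv2.imwrite("pics/t2.png",cv2.resize(c,None,fx=5.4,fy=5.4,interpolation=cv2.INTER_CUBIC))
c=s[180:250,220:325];cv2.imwrite("pics/s1.png",cv2.resize(c,None,fx=7,fy=7,interpolation=cv2.INTER_CUBIC))
E
```

```text
(no output)
```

View pics/t1.png

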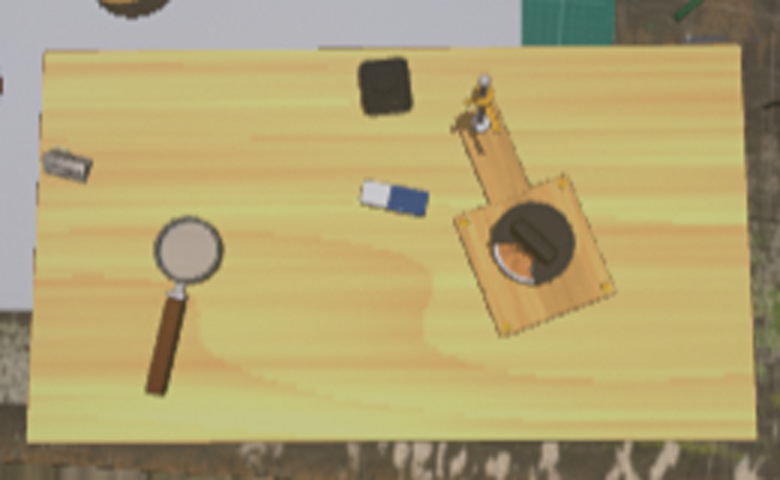

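View pics/t2.png

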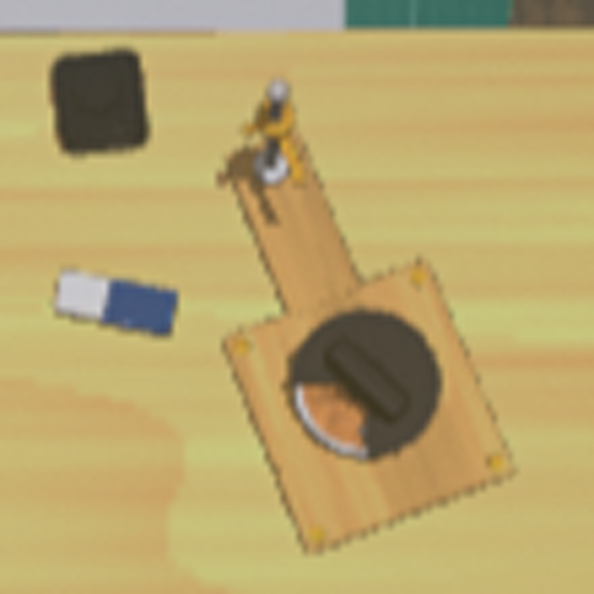

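View pics/s1.png

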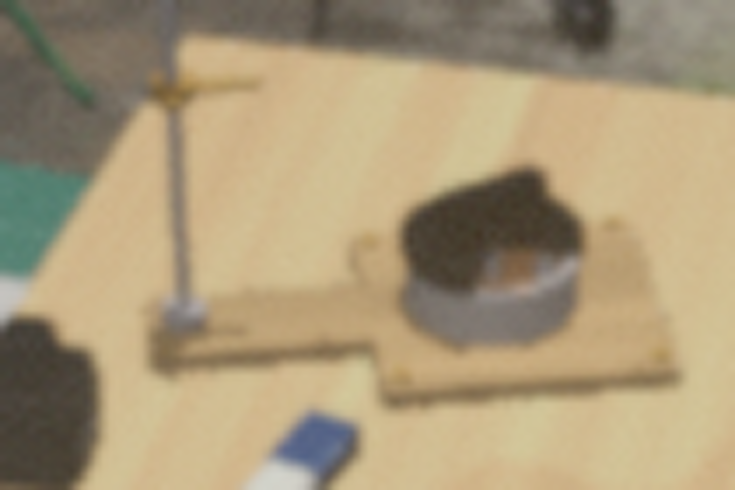

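```bash
cat > h.py <<'E'
import numpy as np,cv2,json
from station import arm
C={n:arm.camera_model(n) for n in("top","side")}
def ray(n,u,v):
    m=C[n];R=np.array(m["R"]);t=np.array(m["t"])
    return -R.T@t, R.T@np.array([(u-m["cx"])/m["fx"],(v-m["cy"])/m["fy"],1.])
def onz(n,u,v,z):
    o,d=ray(n,u,v);return o+d*(z-o[2])/d[2]
def tri(a,b):
    o1,d1=ray("top",*a);o2,d2=ray("side",*b)
    k=np.linalg.lstsq(np.c_[d1,-d2],o2-o1,rcond=None)[0]
    p,q=o1+d1*k[0],o2+d2*k[1];return (p+q)/2,np.linalg.norm(p-q)
def proj(n,X):
    m=C[n];c=np.array(m["R"])@X+np.array(m["t"]);return np.array([m["fx"]*c[0]/c[2]+m["cx"],m["fy"]*c[1]/c[2]+m["cy"]])
E
python3 - <<'E'
from h import *
np.set_printoptions(precision=4,suppress=True)
t=cv2.imread("pics/top0.png");s=cv2.imread("pics/side0.png")
T=lambda x,y:(240+(x+.5)/5.4-.5,160+(y+.5)/5.4-.5)
S=lambda x,y:(220+(x+.5)/7-.5,180+(y+.5)/7-.5)
cor=[onz("top",*T(*p),.022) for p in[(224,342),(421,258),(516,472),(307,553)]]
for c in cor:print("corner",c)
B=np.mean(cor[:2],axis=0);F=np.mean(cor[2:],axis=0)
d=(B-F)[:2];print("len",np.hypot(*d),np.linalg.norm((cor[0]-cor[1])),"yaw",np.arctan2(d[1],d[0]))
# cap
g=t[200:260,285:345]
m=(t.max(2)<85).astype(np.uint8)
n,l,st,ce=cv2.connectedComponentsWithStats(m[200:260,285:345])
i=1+np.argmax(st[1:,4]);print(st[i])
# disc circle fit by contour hull arcs
cn=max(cv2.findContours((l==i).astype(np.uint8),0,1)[0],key=cv2.contourArea)
(cx,cy),r=cv2.minEnclosingCircle(cn);print("cap px",cx+285,cy+200,r,onz("top",cx+285,cy+200,.050))
print("collar/tip",tri(T(297,176),S(260,82)), "collar",tri(T(278,120),S(172,92)))
print("post base",onz("top",*T(272,165),.03),"top",tri(T(278,90),S(172,-20)))
for a in[(335,350),(400,410)]:print("bar",onz("top",*T(*a),.075))
# loupe
h=cv2.cvtColor(t,cv2.COLOR_BGR2HSV)
r=(slice(245,290),slice(172,200))
mk=((t[...,2]<140)&(t[...,0]<70))[r].astype(np.uint8)
n,l,st,ce=cv2.connectedComponentsWithStats(mk);i=1+np.argmax(st[1:,4]);print(st[i],ce[i]+[172,245])
ys,xs=np.where(l==i);P=np.array([onz("top",x+172,y+245,.032)[:2] for x,y in zip(xs,ys)])
rect=cv2.minAreaRect(P.astype(np.float32)*1000);print("handle",rect)
c=P.mean(0);w,v=np.linalg.eigh(np.cov((P-c).T));a=v[:,1]*np.sign(v[0,1]);print(c,a,np.arctan2(a[1],a[0]))
print("lens", onz("top",130+188.5/3-.4,150+250/3-.4,.028))
print("grip est from handle",c+a*(83.5-62)/1000,"lens est",c+a*.0835)
for nme,p in dict(eraser=(115,302),ink=(98,100)).items():print(nme,onz("top",*T(*p),.025 if nme=="eraser" else .069))
E
```

```text
corner [ 0.6109 -0.0557  0.022 ]
corner [ 0.6521 -0.1534  0.022 ]
corner [ 0.5459 -0.1975  0.022 ]
corner [ 0.5072 -0.0952  0.022 ]
len 0.11292329549728265 0.1060747942813898 yaw 0.3790699088162909
[  9  18  27  26 413]
cap px 307.0 230.60000038146973 13.257551193237305 [ 0.5865 -0.1226  0.05  ]
collar/tip (array([ 0.6704, -0.0895,  0.1279]), np.float64(0.0021980904997061248)) collar (array([ 0.6995, -0.0809,  0.1241]), np.float64(0.002257830181093526))
post base [ 0.698  -0.0801  0.03  ] top (array([ 0.6993, -0.0803,  0.1715]), np.float64(0.0021756609452888826))
bar [ 0.5994 -0.1077  0.075 ]
bar [ 0.5709 -0.1376  0.075 ]
[  7   4  13  33 229] [184.9039 264.9651]
handle ((500.7584228515625, 195.50965881347656), (18.80898666381836, 82.2948226928711), 78.81048583984375)
[0.5009 0.1955] [ 0.9796 -0.2007] -0.20209965080679118
lens [0.585  0.1788 0.028 ]
grip est from handle [0.5219 0.1912] lens est [0.5827 0.1787]
eraser [ 0.6307 -0.0021  0.025 ]
ink [0.7221 0.0039 0.069 ]
```

```bash
cat >> h.py <<'E'
from scipy.spatial.transform import Rotation as Ro
def rel(target,jaw=None):
    """shift in tool axes to reach target xyz; turn about tool x so tool y is along world angle jaw (mod pi)"""
    s=arm.get_state();R=Ro.from_euler("xyz",s["eef_rot"]).as_matrix()
    print("t",s["t"],"pos",s["position"].round(4),"F",s["force"].round(1),"open",round(s["opening"],4),"q",s["joint_positions"].round(3))
    print("toolx",R[:,0].round(3),"y ang",np.arctan2(R[1,1],R[0,1]).round(3))
    print("tool shift",(R.T@(np.array(target)-s["position"])).round(4))
    if jaw is not None:
        a=np.arctan2(R[1,1],R[0,1]);d=-(jaw-a);print("yaw turn",((d+np.pi/2)%np.pi-np.pi/2).round(3))
E
python3 - <<'E'
from h import *
rel([.5865,-.1226,.16],.81-np.pi/2)
# pointer height from side row at known xy
yaw=.37;ax=np.array([.5865,-.1226]);u=np.array([np.cos(yaw),np.sin(yaw)])
for z in(.12,.125,.13,.135): print(z,proj("side",np.r_[ax+.088*u,z]),proj("top",np.r_[ax+.088*u,z]),"collar",proj("side",np.r_[ax+.12*u,z]))
S=lambda x,y:(220+(x+.5)/7-.5,180+(y+.5)/7-.5)
print(S(260,82),S(172,92),S(185,300),"postbase",proj("side",np.r_[ax+.12*u,.03]),"potcap",proj("side",np.r_[ax,.075]),S(525,190))
print("posttop", proj("side",np.r_[ax+.12*u,.183]))
s=cv2.imread("pics/side0.png");cv2.imwrite("pics/s2.png",cv2.resize(s[175:235,225:285],None,fx=10,fy=10,interpolation=cv2.INTER_CUBIC))
E
```

```text
t 0.1 pos [0.1367 0.6093 0.2302] F [-0.5 -0.1  1.1] open 0.0852 q [ 1.231  0.053  1.614 -0.     1.476 -0.119]
toolx [-0.001 -0.002 -1.   ] y ang 1.35
tool shift [ 0.0712 -0.6155  0.5992]
yaw turn -1.031
0.12 [257.21949903 193.69041136] [295.12562872 194.03557912] collar [244.86390982 194.55727948]
0.125 [257.16289599 192.01170043] [295.1879502  193.61714187] collar [244.77711879 192.87651489]
0.13 [257.10601766 190.32482495] [295.25086635 193.19471185] collar [244.68990459 191.18755544]
0.135 [257.04886202 188.62972519] [295.31438574 192.76823162] collar [244.60226413 189.49034105]
(256.7142857142857, 191.28571428571428) (244.14285714285714, 192.71428571428572) (246.0, 222.42857142857144) postbase [246.35715129 223.47486834] potcap [290.66634275 206.03171634] (294.57142857142856, 206.71428571428572)
posttop [243.7385976  172.76487894]
```

View pics/s2.png

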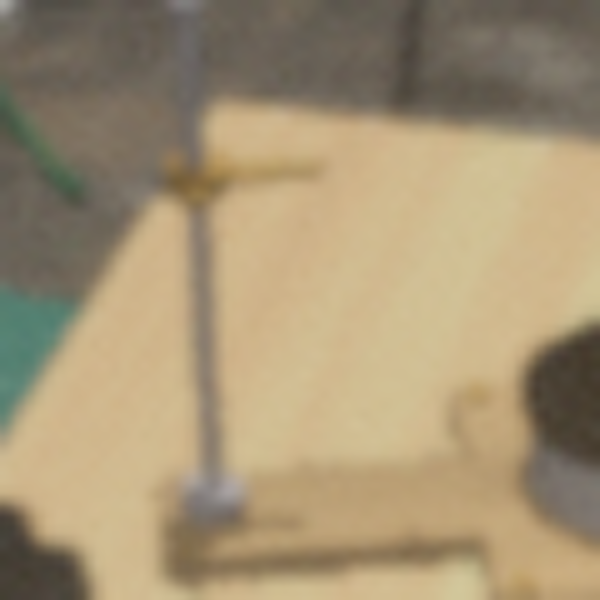

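>>> play_rows(commands=[{"fingers": -1, "linear": [0, -0.031, 0.03], "yaw": 0}, {"fingers": -1, "linear": [0, -0.031, 0.03], "yaw": 0}, {"fingers": -1, "linear": [0, -0.031, 0.03], "yaw": 0}, {"fingers": -1, "linear": [0, -0.031, 0.03], "yaw": 0}, {"fingers": -1, "linear": [0, -0.031, 0.03], "yaw": 0}, {"fingers": -1, "linear": [0, -0.031, 0.03], "yaw": 0}, {"fingers": -1, "linear": [0, -0.031, 0.03], "yaw": 0}, {"fingers": -1, "linear": [0, -0.031, 0.03], "yaw": 0}, {"fingers": -1, "linear": [0, -0.031, 0.03], "yaw": 0}, {"fingers": -1, "linear": [0, -0.031, 0.03], "yaw": 0}], force=40)

```text
t: 1.1
position: [0.362, 0.24, 0.231]
eef_rot: [2.498, 1.571, 2.278]
force: [0.5, 1.2, 0.4]
opening: 0.0854
```

>>> play_rows(commands=[{"fingers": -1, "linear": [0, -0.031, 0.03], "yaw": 0}, {"fingers": -1, "linear": [0, -0.031, 0.03], "yaw": 0}, {"fingers": -1, "linear": [0, -0.031, 0.03], "yaw": 0}, {"fingers": -1, "linear": [0, -0.031, 0.03], "yaw": 0}, {"fingers": -1, "linear": [0, -0.031, 0.03], "yaw": 0}, {"fingers": -1, "linear": [0, -0.031, 0.03], "yaw": 0}, {"fingers": -1, "linear": [0, -0.031, 0.03], "yaw": 0}, {"fingers": -1, "linear": [0, -0.031, 0.03], "yaw": 0}, {"fingers": -1, "linear": [0, -0.031, 0.03], "yaw": 0}, {"fingers": -1, "linear": [0, 0, 0], "yaw": 0}])

```text
t: 2.1
position: [0.5652, -0.0936, 0.2302]
eef_rot: [-2.315, 1.569, -2.541]
force: [-1.1, -0.1, 0.6]
opening: 0.0853
```

>>> play_rows(commands=[{"fingers": -1, "linear": [0, 0, 0], "yaw": 0.14}, {"fingers": -1, "linear": [0, 0, 0], "yaw": 0.14}, {"fingers": -1, "linear": [0, 0, 0], "yaw": 0.14}, {"fingers": -1, "linear": [0, 0, 0], "yaw": 0.14}, {"fingers": -1, "linear": [0, 0, 0], "yaw": 0.14}, {"fingers": -1, "linear": [0, 0, 0], "yaw": 0.14}, {"fingers": -1, "linear": [0, 0, 0], "yaw": 0.14}, {"fingers": -1, "linear": [0, 0, 0], "yaw": 0.14}, {"fingers": -1, "linear": [0, 0, 0], "yaw": 0.14}, {"fingers": -1, "linear": [0, 0, 0], "yaw": 0.14}, {"fingers": -1, "linear": [0, 0, 0], "yaw": 0.14}, {"fingers": -1, "linear": [0, 0, 0], "yaw": 0.14}])

```text
t: 3.3
position: [0.5634, -0.0889, 0.2308]
eef_rot: [-1.747, 1.57, 2.63]
force: [-0.1, -0.3, 0.5]
opening: 0.0852
```

>>> play_rows(commands=[{"fingers": -1, "linear": [0, 0, 0], "yaw": 0.14}, {"fingers": -1, "linear": [0, 0, 0], "yaw": 0.14}, {"fingers": -1, "linear": [0, 0, 0], "yaw": 0.14}, {"fingers": -1, "linear": [0, 0, 0], "yaw": 0}, {"fingers": -1, "linear": [0, 0, 0], "yaw": 0}])

```text
t: 3.8
position: [0.5637, -0.0892, 0.231]
eef_rot: [-1.275, 1.57, 2.691]
force: [-0.5, -0.2, -0.1]
opening: 0.0854
```

```bash
python3 -c "
from h import *
rel([.5865,-.1226,.056],.80-np.pi/2)"
```

```text
t 3.8 pos [ 0.5637 -0.0892  0.231 ] F [-0.5 -0.2 -0.1] open 0.0854 q [-0.287 -0.075  1.741  0.     1.477  0.459]
toolx [-0.001  0.    -1.   ] y ang -0.747
tool shift [0.1749 0.0395 0.009 ]
yaw turn 0.024
```

>>> play_rows(commands=[{"fingers": -1, "linear": [0, 0.02, 0.0045], "yaw": 0.02}, {"fingers": -1, "linear": [0, 0.0195, 0.0045], "yaw": 0}, {"fingers": -1, "linear": [0, 0, 0], "yaw": 0}, {"fingers": -1, "linear": [0.03, 0, 0], "yaw": 0}, {"fingers": -1, "linear": [0.03, 0, 0], "yaw": 0}, {"fingers": -1, "linear": [0.025, 0, 0], "yaw": 0}, {"fingers": -1, "linear": [0, 0, 0], "yaw": 0}])

```text
t: 4.5
position: [0.5831, -0.1218, 0.1413]
eef_rot: [-1.165, 1.561, 2.779]
force: [0.2, 1.3, -0.6]
opening: 0.0858
```

```bash
python3 -c "
from h import *
rel([.5865,-.1226,.056],.80-np.pi/2)
for n in('top','side'):
    i=arm.read_camera(n);c=i[170:270,240:360] if n=='top' else i[150:250,220:340]
    cv2.imwrite('pics/a_%s.png'%n,cv2.resize(c,None,fx=5,fy=5,interpolation=cv2.INTER_CUBIC))"
```

```text
t 4.5 pos [ 0.5831 -0.1218  0.1413] F [ 0.2  1.3 -0.6] open 0.0858 q [-0.331  0.061  1.758  0.     1.332  0.437]
toolx [-0.009  0.003 -1.   ] y ang -0.768
tool shift [ 0.0853  0.0037 -0.0021]
yaw turn 0.002
```

View pics/a_top.png

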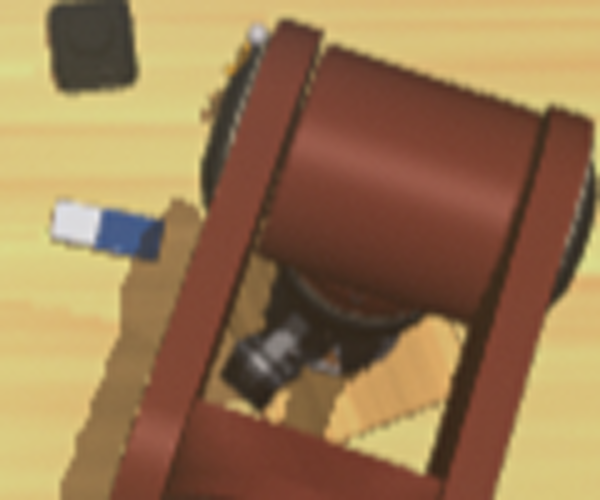

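View pics/a_side.png

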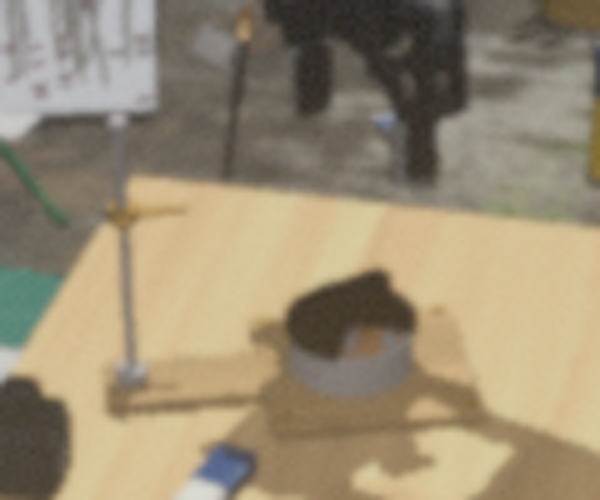

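>>> play_rows(commands=[{"fingers": -1, "linear": [0.03, 0, 0], "yaw": 0}, {"fingers": -1, "linear": [0.03, 0, 0], "yaw": 0}, {"fingers": -1, "linear": [0.015, 0, 0], "yaw": 0}, {"fingers": -1, "linear": [0, 0, 0], "yaw": 0}, {"fingers": -1, "linear": [0, 0, 0], "yaw": 0}])

```text
t: 5.1
position: [0.5875, -0.1237, 0.073]
eef_rot: [2.03, 1.569, -0.31]
force: [0.7, 0.0, -0.8]
opening: 0.0857
```

```bash
python3 -c "
from h import *
rel([.5865,-.1226,.056],.80-np.pi/2)
for n in('side',):
    i=arm.read_camera(n);c=i[150:250,220:340]
    cv2.imwrite('pics/b_%s.png'%n,cv2.resize(c,None,fx=5,fy=5,interpolation=cv2.INTER_CUBIC))"
```

```text
t 5.1 pos [ 0.5875 -0.1237  0.073 ] F [ 0.7  0.  -0.8] open 0.0857 q [-0.331  0.141  1.796  0.     1.203  0.438]
toolx [ 0.002 -0.001 -1.   ] y ang -0.77
tool shift [ 0.017  -0.0016 -0.0001]
yaw turn 0.001
```

View pics/b_side.png

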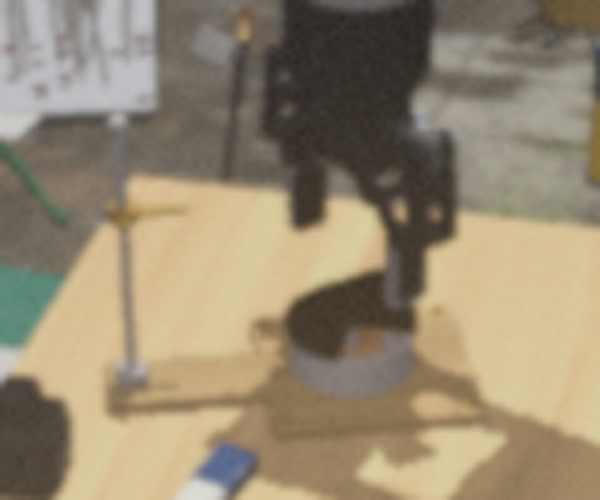

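>>> play_rows(commands=[{"fingers": -1, "linear": [0.01, -0.001, 0], "yaw": 0}, {"fingers": -1, "linear": [0.006, 0, 0], "yaw": 0}, {"fingers": 1, "linear": [0, 0, 0], "yaw": 0}, {"fingers": 1, "linear": [0, 0, 0], "yaw": 0}, {"fingers": 1, "linear": [0, 0, 0], "yaw": 0}, {"fingers": 1, "linear": [0, 0, 0], "yaw": 0}, {"fingers": 1, "linear": [0, 0, 0], "yaw": 0}, {"fingers": 1, "linear": [0, 0, 0], "yaw": 0}, {"fingers": 1, "linear": [0, 0, 0], "yaw": 0}, {"fingers": 1, "linear": [0, 0, 0], "yaw": 0}], force=30)

```text
t: 6.15
position: [0.5882, -0.1249, 0.0564]
eef_rot: [1.732, 1.563, -0.609]
force: [5.6, -5.2, -3.5]
opening: 0.0191
```

>>> play_rows(commands=[{"fingers": 1, "linear": [0, 0, 0], "yaw": 0}, {"fingers": 1, "linear": [0, 0, 0], "yaw": 0}, {"fingers": 1, "linear": [0, 0, 0], "yaw": 0}])

```text
t: 6.45
position: [0.5882, -0.1249, 0.0564]
eef_rot: [1.73, 1.563, -0.611]
force: [6.1, -6.4, -4.3]
opening: 0.0192
```

```bash
python3 -c "
from h import *
rel([.5865,-.1226,.056],.80-np.pi/2);print(arm.get_state()['moment'])"
```

```text
t 6.45 pos [ 0.5882 -0.1249  0.0564] F [ 6.1 -6.4 -4.3] open 0.0192 q [-0.332  0.161  1.804 -0.002  1.168  0.439]
toolx [ 0.006 -0.005 -1.   ] y ang -0.77
tool shift [ 0.0004 -0.0028 -0.0005]
yaw turn 0.001
[-1.0489049  -1.00407125 -0.05103018]
```

>>> play_rows(commands=[{"fingers": 1, "linear": [0, 0.002, 0], "yaw": 0}, {"fingers": 1, "linear": [0, 0, 0], "yaw": -0.08}, {"fingers": 1, "linear": [0, 0, 0], "yaw": -0.08}, {"fingers": 1, "linear": [0, 0, 0], "yaw": -0.08}, {"fingers": 1, "linear": [0, 0, 0], "yaw": 0}])

```text
t: 6.95
position: [0.5884, -0.1251, 0.0563]
eef_rot: [1.498, 1.567, -0.603]
force: [2.6, -4.2, 0.7]
opening: 0.0193
```

```bash
python3 -c "
from h import *
rel([.5865,-.1226,.056],.37);print(arm.get_state()['moment'])"
```

```text
t 6.95 pos [ 0.5884 -0.1251  0.0563] F [ 2.6 -4.2  0.7] open 0.0193 q [-3.330e-01  1.640e-01  1.801e+00 -1.000e-03  1.173e+00  1.980e-01]
toolx [ 0.003 -0.002 -1.   ] y ang -0.53
tool shift [ 0.0003 -0.0029 -0.0012]
yaw turn -0.9
[-0.57121585 -0.40452853  0.06045516]
```

>>> play_rows(commands=[{"fingers": 1, "linear": [0, 0.0007, 0], "yaw": -0.08}, {"fingers": 1, "linear": [0, 0, 0], "yaw": -0.08}, {"fingers": 1, "linear": [0, 0, 0], "yaw": -0.08}, {"fingers": 1, "linear": [0, 0, 0], "yaw": -0.08}, {"fingers": 1, "linear": [0, 0, 0], "yaw": -0.08}, {"fingers": 1, "linear": [0, 0, 0], "yaw": -0.08}, {"fingers": 1, "linear": [0, 0, 0], "yaw": -0.08}, {"fingers": 1, "linear": [0, 0, 0], "yaw": -0.08}, {"fingers": 1, "linear": [0, 0, 0], "yaw": -0.08}, {"fingers": 1, "linear": [0, 0, 0], "yaw": 0}])

```text
t: 7.95
position: [0.5887, -0.1252, 0.0563]
eef_rot: [0.784, 1.568, -0.599]
force: [1.5, -3.8, 1.6]
opening: 0.0194
```

```bash
python3 -c "
from h import *
rel([.5865,-.1226,.056],.37);print(arm.get_state()['moment'])"
```

```text
t 7.95 pos [ 0.5887 -0.1252  0.0563] F [ 1.5 -3.8  1.6] open 0.0194 q [-3.330e-01  1.660e-01  1.800e+00 -1.000e-03  1.174e+00 -5.210e-01]
toolx [ 0.002 -0.001 -1.   ] y ang 0.188
tool shift [ 0.0003 -0.0017 -0.003 ]
yaw turn -0.182
[-0.54551585 -0.29462823  0.00426623]
```

>>> play_rows(commands=[{"fingers": 1, "linear": [0, 0, 0], "yaw": -0.06}, {"fingers": 1, "linear": [0, 0, 0], "yaw": -0.06}, {"fingers": 1, "linear": [0, 0, 0], "yaw": -0.05}, {"fingers": 1, "linear": [0, 0, 0], "yaw": 0}, {"fingers": 1, "linear": [0, 0, 0], "yaw": 0}])

```text
t: 8.45
position: [0.5888, -0.1251, 0.0563]
eef_rot: [0.675, 1.568, -0.538]
force: [3.9, -3.8, 3.4]
opening: 0.0196
```

```bash
python3 -c "
from h import *
rel([.5865,-.1226,.056],.37);print(arm.get_state()['moment'])
for n in('top','side'):
    i=arm.read_camera(n);c=i[170:270,240:360] if n=='top' else i[150:250,220:340]
    cv2.imwrite('pics/c_%s.png'%n,cv2.resize(c,None,fx=5,fy=5,interpolation=cv2.INTER_CUBIC))"
```

```text
t 8.45 pos [ 0.5888 -0.1251  0.0563] F [ 3.9 -3.8  3.4] open 0.0196 q [-3.330e-01  1.660e-01  1.800e+00 -1.000e-03  1.174e+00 -6.900e-01]
toolx [ 0.002 -0.001 -1.   ] y ang 0.358
tool shift [ 0.0003 -0.0013 -0.0032]
yaw turn -0.012
[-0.7234446  -0.50031904  0.03092068]
```

View pics/c_side.png

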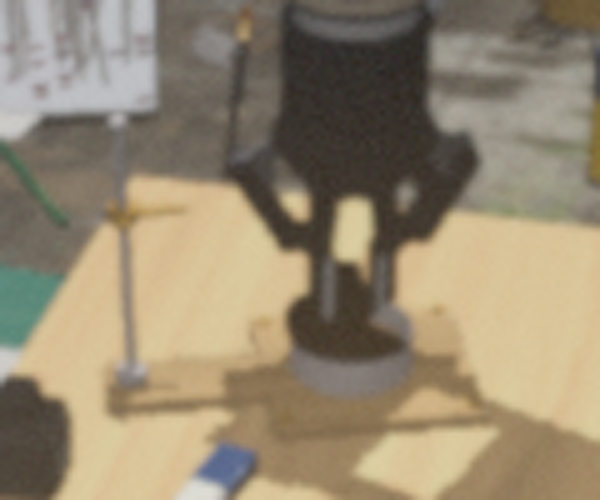

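View pics/c_top.png

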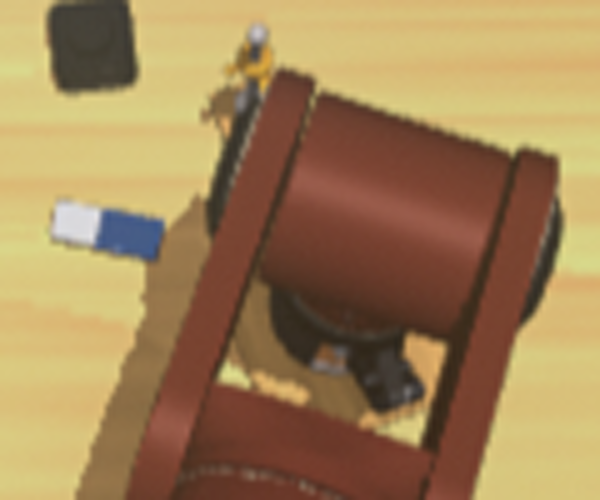

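>>> play_rows(commands=[{"fingers": 1, "linear": [0, 0, 0], "yaw": -0.04}, {"fingers": 1, "linear": [0, 0, 0], "yaw": -0.04}, {"fingers": 1, "linear": [0, 0, 0], "yaw": -0.03}, {"fingers": 1, "linear": [0, 0, 0], "yaw": 0}, {"fingers": 1, "linear": [0, 0, 0], "yaw": 0}])

```text
t: 9.05
position: [0.5882, -0.1239, 0.0562]
eef_rot: [2.237, 1.569, 1.135]
force: [1.2, 0.2, 6.3]
opening: 0.0194
```

```bash
python3 -c "
from h import *
rel([.5865,-.1226,.056],.37);print(arm.get_state()['moment'])"
```

```text
t 9.05 pos [ 0.5882 -0.1239  0.0562] F [1.2 0.2 6.3] open 0.0194 q [-3.320e-01  1.650e-01  1.800e+00  1.000e-03  1.176e+00 -8.010e-01]
toolx [ 0.001  0.001 -1.   ] y ang 0.468
tool shift [ 0.0002 -0.0009 -0.0019]
yaw turn 0.098
[-0.02756429 -0.17684646  0.03784473]
```

>>> play_rows(commands=[{"fingers": -1, "linear": [0, 0, 0], "yaw": 0}, {"fingers": -1, "linear": [0, 0, 0], "yaw": 0}, {"fingers": -1, "linear": [0, 0, 0], "yaw": 0}, {"fingers": -1, "linear": [0, 0, 0], "yaw": 0}, {"fingers": -1, "linear": [0, 0, 0], "yaw": 0}, {"fingers": -1, "linear": [-0.03, 0, 0], "yaw": 0}, {"fingers": -1, "linear": [-0.04, 0, 0], "yaw": 0}, {"fingers": -1, "linear": [-0.04, 0, 0], "yaw": 0}, {"fingers": -1, "linear": [-0.04, 0, 0], "yaw": 0}, {"fingers": -1, "linear": [0, 0, 0], "yaw": 0}])

```text
t: 10.05
position: [0.5914, -0.1257, 0.2136]
eef_rot: [0.777, 1.558, -0.324]
force: [0.8, 0.6, 2.0]
opening: 0.0854
```

```bash
python3 -c "
from h import *
rel([.5209,.1904,.2],-.2+np.pi/2)
for n in('top','side'):
    i=arm.read_camera(n);c=i[150:270,240:360] if n=='top' else i[150:250,220:340]
    cv2.imwrite('pics/d_%s.png'%n,cv2.resize(c,None,fx=5,fy=5,interpolation=cv2.INTER_CUBIC))"
```

```text
t 10.05 pos [ 0.5914 -0.1257  0.2136] F [0.8 0.6 2. ] open 0.0854 q [-0.332  0.008  1.689  0.     1.432 -0.802]
toolx [ 0.012 -0.004 -1.   ] y ang 0.47
tool shift [ 0.0114  0.0802 -0.3138]
yaw turn -0.901
```

View pics/d_side.png

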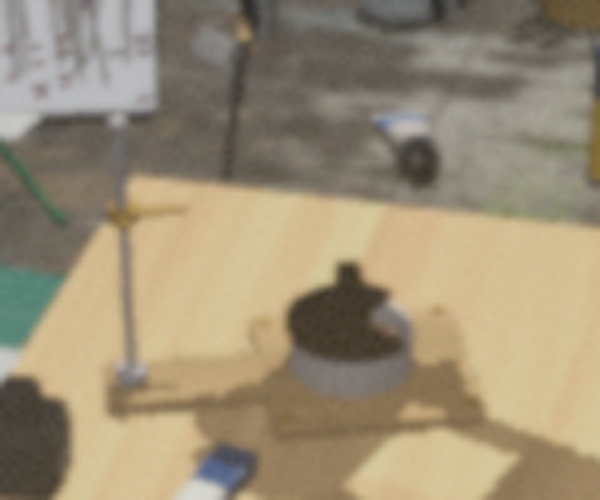

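>>> play_rows(commands=[{"fingers": -1, "linear": [0, 0.01, -0.039], "yaw": 0}, {"fingers": -1, "linear": [0, 0.01, -0.039], "yaw": 0}, {"fingers": -1, "linear": [0, 0.01, -0.039], "yaw": 0}, {"fingers": -1, "linear": [0, 0.01, -0.039], "yaw": 0}, {"fingers": -1, "linear": [0, 0.01, -0.039], "yaw": 0}, {"fingers": -1, "linear": [0, 0.01, -0.039], "yaw": 0}, {"fingers": -1, "linear": [0, 0.01, -0.039], "yaw": 0}, {"fingers": -1, "linear": [0, 0.01, -0.039], "yaw": 0}, {"fingers": -1, "linear": [0, 0, 0], "yaw": 0}])

```text
t: 11.05
position: [0.5153, 0.1933, 0.2027]
eef_rot: [-2.127, 1.566, 3.06]
force: [-0.3, -0.4, 0.4]
opening: 0.0854
```

>>> play_rows(commands=[{"fingers": -1, "linear": [0, 0, 0], "yaw": -0.13}, {"fingers": -1, "linear": [0, 0, 0], "yaw": -0.13}, {"fingers": -1, "linear": [0, 0, 0], "yaw": -0.13}, {"fingers": -1, "linear": [0, 0, 0], "yaw": -0.13}, {"fingers": -1, "linear": [0, 0, 0], "yaw": -0.13}, {"fingers": -1, "linear": [0, 0, 0], "yaw": -0.13}, {"fingers": -1, "linear": [0, 0, 0], "yaw": -0.12}, {"fingers": -1, "linear": [0, 0, 0], "yaw": 0}, {"fingers": -1, "linear": [0, 0, 0], "yaw": 0}])

```text
t: 11.95
position: [0.5173, 0.1892, 0.2038]
eef_rot: [-2.647, 1.568, -2.851]
force: [-0.3, -0.2, -0.4]
opening: 0.0854
```

```bash
python3 -c "
from h import *
rel([.5209,.1904,.09],-.2+np.pi/2)
for n in('top','side'):
    i=arm.read_camera(n);cv2.imwrite('pics/E_%s.png'%n,i);c=i[150:270,240:360] if n=='top' else i[250:350,220:340]
    cv2.imwrite('pics/e_%s.png'%n,cv2.resize(c,None,fx=5,fy=5,interpolation=cv2.INTER_CUBIC))"
```

```text
t 11.95 pos [0.5173 0.1892 0.2038] F [-0.3 -0.2 -0.4] open 0.0854 q [ 0.216 -0.104  1.813 -0.     1.435 -1.151]
toolx [-0.002 -0.001 -1.   ] y ang 1.367
tool shift [0.1138 0.002  0.0035]
yaw turn -0.004
```

View pics/e_side.png

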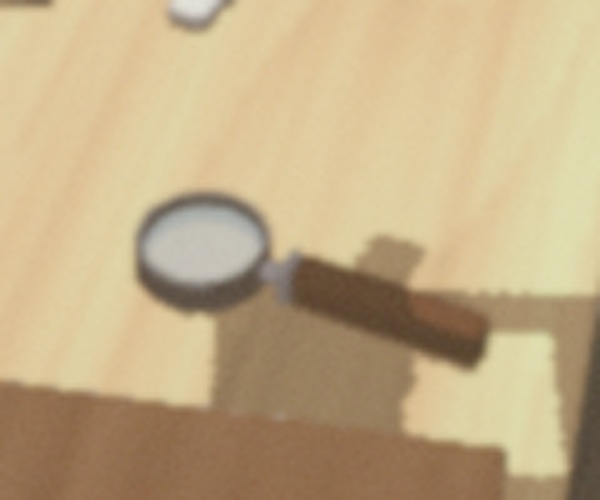

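View pics/e_top.png

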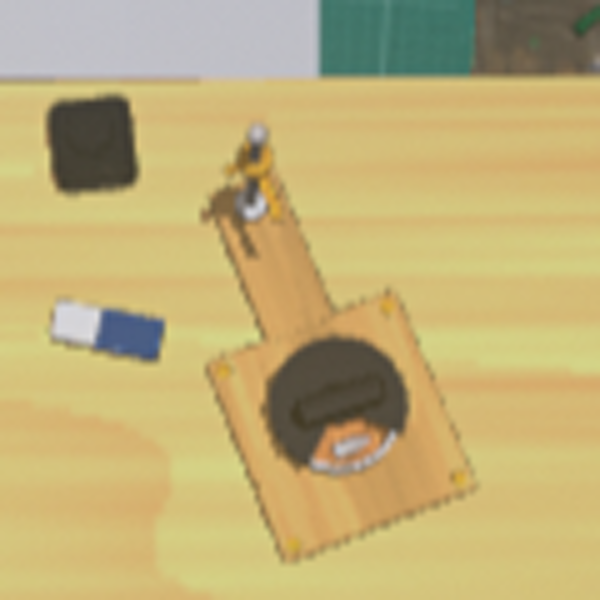

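```bash
python3 -c "
from h import *
np.set_printoptions(precision=4,suppress=True)
T=lambda x,y:(240+(x+.5)/5-.5,150+(y+.5)/5-.5)
S=lambda x,y:(220+(x+.5)/5-.5,250+(y+.5)/5-.5)
print('nib',onz('top',*T(352,445),.039),'cap',onz('top',*T(337,405),.052))
print('lens side',onz('side',*S(203,243),.028),'handle end/start',onz('side',*S(478,335),.028),onz('side',*S(298,278),.028))
print('tri',tri((130+188.5/3-.4,150+250/3-.4),S(203,245)))
"
```

```text
nib [ 0.5668 -0.1307  0.039 ] cap [ 0.5863 -0.1224  0.052 ]
lens side [0.5863 0.183  0.028 ] handle end/start [0.4641 0.2069 0.028 ] [0.5422 0.1934 0.028 ]
tri (array([0.5864, 0.1799, 0.0237]), np.float64(0.0017425096470899113))
```

>>> play_rows(commands=[{"fingers": -1, "linear": [0.03, 0.001, 0.003], "yaw": 0}, {"fingers": -1, "linear": [0.04, 0, 0], "yaw": 0}, {"fingers": -1, "linear": [0.04, 0, 0], "yaw": 0}, {"fingers": -1, "linear": [0.03, 0, 0], "yaw": 0}, {"fingers": -1, "linear": [0.02, 0, 0], "yaw": 0}, {"fingers": -1, "linear": [0, 0, 0], "yaw": 0}, {"fingers": -1, "linear": [0, 0, 0], "yaw": 0}])

```text
t: 12.75
position: [0.5211, 0.1903, 0.0455]
eef_rot: [-2.697, 1.571, -2.898]
force: [0.3, -0.7, 0.6]
opening: 0.0851
```

```bash
python3 -c "
from h import *
rel([.522,.191,.015],-.2+np.pi/2)
for n in('top','side'):
    i=arm.read_camera(n);c=i[210:310,140:260] if n=='top' else i[250:350,220:340]
    cv2.imwrite('pics/f_%s.png'%n,cv2.resize(c,None,fx=5,fy=5,interpolation=cv2.INTER_CUBIC))"
```

```text
t 12.75 pos [0.5211 0.1903 0.0455] F [ 0.3 -0.7  0.6] open 0.0851 q [ 0.216  0.078  1.917 -0.     1.147 -1.153]
toolx [-0. -0. -1.] y ang 1.369
tool shift [0.0305 0.0009 0.0008]
yaw turn -0.001
```

View pics/f_side.png

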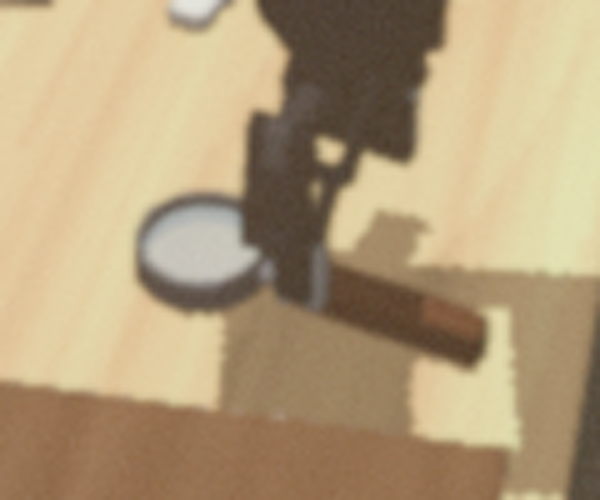

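View pics/f_top.png

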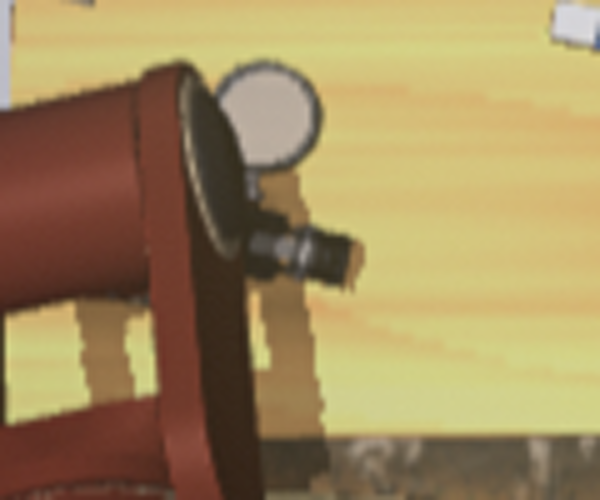

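>>> play_rows(commands=[{"fingers": -1, "linear": [0.015, 0, 0], "yaw": 0}, {"fingers": -1, "linear": [0.01, 0, 0], "yaw": 0}, {"fingers": -1, "linear": [0.005, 0, 0], "yaw": 0}, {"fingers": 1, "linear": [0, 0, 0], "yaw": 0}, {"fingers": 1, "linear": [0, 0, 0], "yaw": 0}, {"fingers": 1, "linear": [0, 0, 0], "yaw": 0}, {"fingers": 1, "linear": [0, 0, 0], "yaw": 0}, {"fingers": 1, "linear": [0, 0, 0], "yaw": 0}, {"fingers": 1, "linear": [0, 0, 0], "yaw": 0}, {"fingers": 1, "linear": [0, 0, 0], "yaw": 0}, {"fingers": 1, "linear": [0, 0, 0], "yaw": 0}, {"fingers": 1, "linear": [0, 0, 0], "yaw": 0}], force=50)

```text
t: 14.05
position: [0.5215, 0.1904, 0.0159]
eef_rot: [0.431, 1.57, 0.23]
force: [0.3, 0.7, 4.3]
opening: 0.0148
```

```bash
python3 -c "
from h import *
rel([.522,.191,.015],-.2+np.pi/2)"
```

```text
t 14.05 pos [0.5215 0.1904 0.0159] F [0.3 0.7 4.3] open 0.0148 q [ 0.216  0.123  1.926  0.     1.091 -1.154]
toolx [ 0.001  0.    -1.   ] y ang 1.37
tool shift [0.0009 0.0007 0.0003]
yaw turn -0.001
```

>>> play_rows(commands=[{"fingers": 1, "linear": [-0.01, 0, 0], "yaw": 0}, {"fingers": 1, "linear": [-0.02, 0, 0], "yaw": 0}, {"fingers": 1, "linear": [-0.03, 0, 0], "yaw": 0}, {"fingers": 1, "linear": [-0.03, 0, 0], "yaw": 0}, {"fingers": 1, "linear": [-0.03, 0, 0], "yaw": 0}, {"fingers": 1, "linear": [-0.01, 0, 0], "yaw": 0}, {"fingers": 1, "linear": [0, 0, 0], "yaw": 0}, {"fingers": 1, "linear": [0, 0, 0], "yaw": 0}])

```text
t: 14.85
position: [0.5199, 0.19, 0.1436]
eef_rot: [-2.71, 1.568, -2.911]
force: [-0.3, -0.3, -1.1]
opening: 0.0148
```

```bash
python3 -c "
from h import *
p=arm.get_state()['position']
rel([p[0]-.017,p[1]-.309,.1228],-.2+np.pi/2)
for n in('top','side'):
    i=arm.read_camera(n);c=i[200:300,140:260] if n=='top' else i[200:300,190:310]
    cv2.imwrite('pics/g_%s.png'%n,cv2.resize(c,None,fx=5,fy=5,interpolation=cv2.INTER_CUBIC))"
```

```text
t 14.85 pos [0.5199 0.19   0.1436] F [-0.3 -0.3 -1.1] open 0.0148 q [ 0.216 -0.045  1.861 -0.     1.328 -1.154]
toolx [-0.003 -0.001 -1.   ] y ang 1.37
tool shift [ 0.021  -0.3062  0.045 ]
yaw turn -0.001
```

View pics/g_side.png

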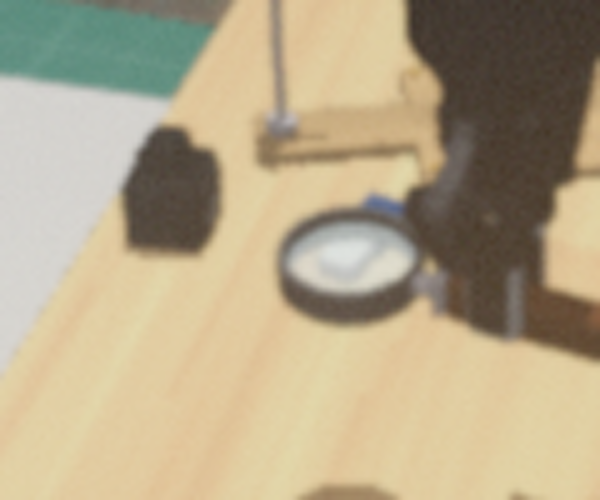

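>>> play_rows(commands=[{"fingers": 1, "linear": [0, -0.015, 0.002], "yaw": 0}, {"fingers": 1, "linear": [0, -0.03, 0.0045], "yaw": 0}, {"fingers": 1, "linear": [0, -0.03, 0.0045], "yaw": 0}, {"fingers": 1, "linear": [0, -0.03, 0.0045], "yaw": 0}, {"fingers": 1, "linear": [0, -0.03, 0.0045], "yaw": 0}, {"fingers": 1, "linear": [0, -0.03, 0.0045], "yaw": 0}, {"fingers": 1, "linear": [0, -0.03, 0.0045], "yaw": 0}, {"fingers": 1, "linear": [0, -0.03, 0.0045], "yaw": 0}, {"fingers": 1, "linear": [0, -0.03, 0.0045], "yaw": 0}, {"fingers": 1, "linear": [0, -0.03, 0.004], "yaw": 0}, {"fingers": 1, "linear": [0, -0.021, 0.003], "yaw": 0}, {"fingers": 1, "linear": [0, 0, 0], "yaw": 0}])

```text
t: 16.15
position: [0.5029, -0.1213, 0.1443]
eef_rot: [-2.776, 1.569, -2.981]
force: [-0.1, 0.3, 0.2]
opening: 0.0144
```

>>> play_rows(commands=[{"fingers": 1, "linear": [0.01, 0, 0], "yaw": 0}, {"fingers": 1, "linear": [0.01, 0, 0], "yaw": 0}, {"fingers": 1, "linear": [0, 0, 0], "yaw": 0}, {"fingers": 1, "linear": [0, 0, 0], "yaw": 0}, {"fingers": 1, "linear": [0, 0, 0], "yaw": 0}])

```text
t: 16.65
position: [0.5042, -0.118, 0.1253]
eef_rot: [0.063, 1.571, -0.137]
force: [0.1, 0.7, -0.1]
opening: 0.0148
```

```bash
python3 -c "
from h import *
rel([.5045,-.1186,.1229],-.2+np.pi/2)
for n in('top','side'):
    i=arm.read_camera(n);cv2.imwrite('pics/H_%s.png'%n,i);c=i[165:265,250:370] if n=='top' else i[150:250,220:340]
    cv2.imwrite('pics/h_%s.png'%n,cv2.resize(c,None,fx=6,fy=6,interpolation=cv2.INTER_CUBIC))"
```

```text
t 16.65 pos [ 0.5042 -0.118   0.1253] F [ 0.1  0.7 -0.1] open 0.0148 q [-0.374 -0.115  1.959  0.     1.297 -1.745]
toolx [ 0. -0. -1.] y ang 1.371
tool shift [ 0.0024 -0.0005  0.0004]
yaw turn 0.0
```

View pics/h_side.png

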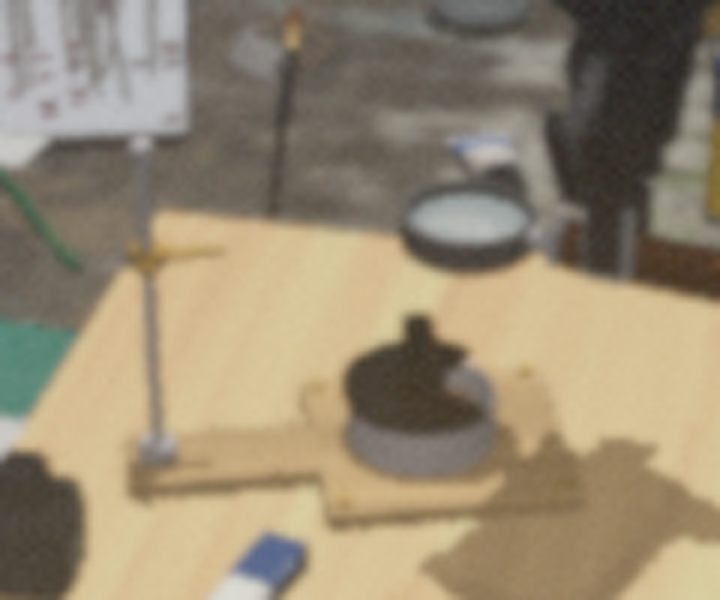

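View pics/h_top.png

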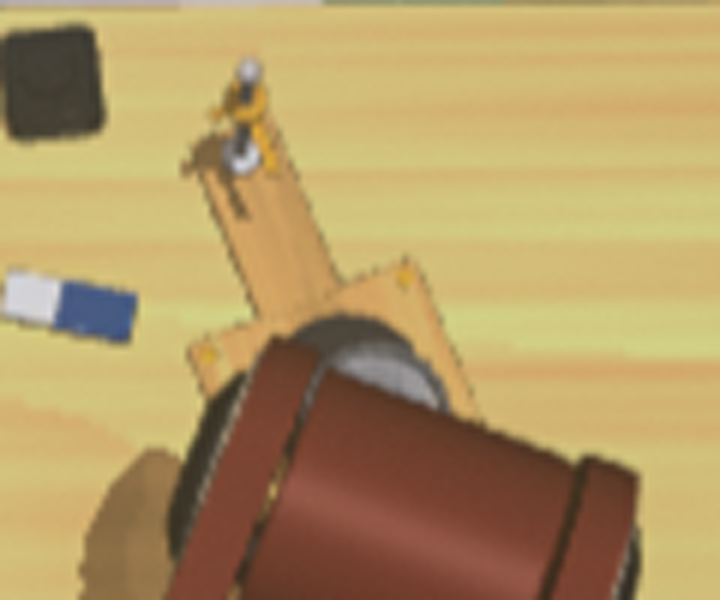

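```bash
python3 -c "
from h import *
np.set_printoptions(precision=4,suppress=True)
print('expected lens px',[proj('side',np.array([.567,-.1305,z])).round(1) for z in(.12,.1294,.135)])
P=lambda x,y:(250+(x+.5)/6-.5,165+(y+.5)/6-.5)
th=np.linspace(0,6.28,13)
# rim top outline (z=lens+8mm) predicted in crops
for n,o in(('top',(250,165)),('side',(220,150))):
    i=cv2.imread('pics/h_%s.png'%n)
    for z,c in((.1374,(0,0,255)),(.1214,(255,0,0))):
        q=np.array([proj(n,np.array([.567+.03*np.cos(a),-.1305+.03*np.sin(a),z])) for a in np.linspace(0,6.28,60)])
        q=((q-o+.5)*6-.5).round().astype(np.int32);cv2.polylines(i,[q],True,c,1)
    u=np.array([np.cos(.37),np.sin(.37)]);p=np.r_[np.array([.5865,-.1226])+.088*u,.127]
    q=((proj(n,p)-o+.5)*6-.5).round().astype(int);cv2.circle(i,tuple(map(int,q)),3,(0,255,0),1)
    cv2.imwrite('pics/i_%s.png'%n,i)
"
```

```text
expected lens px [array([298.8, 190.7]), array([298.9, 187.6]), array([299. , 185.7])]
```

View pics/i_side.png

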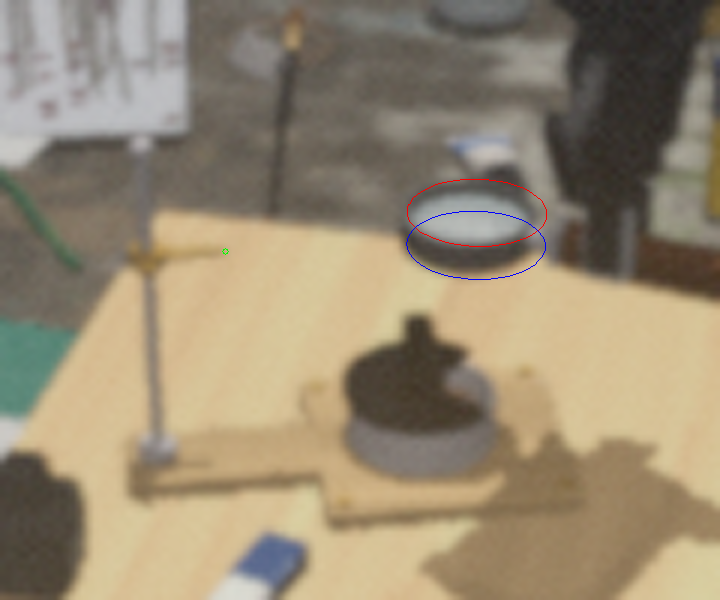

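View pics/i_top.png

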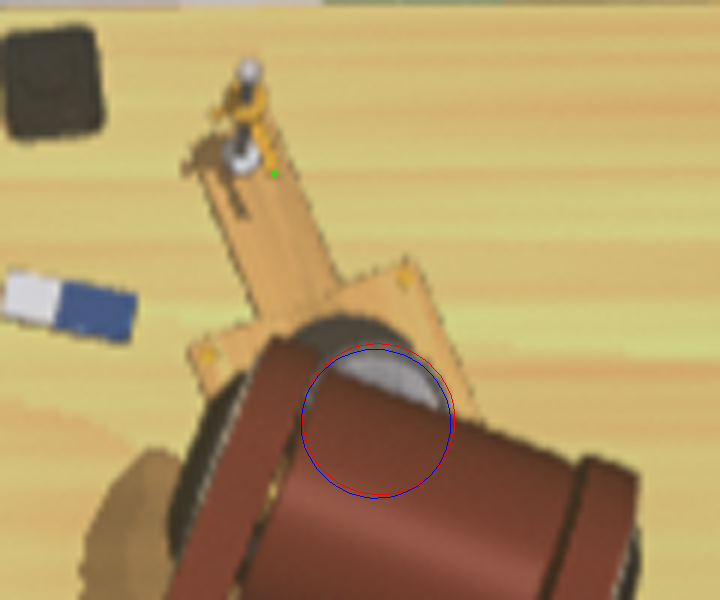

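>>> play_rows(commands=[{"fingers": 1, "linear": [0.002, -0.0015, 0], "yaw": 0}, {"fingers": 1, "linear": [0, 0, 0], "yaw": 0}, {"fingers": 1, "linear": [0, 0, 0], "yaw": 0}, {"fingers": 1, "linear": [0, 0, 0], "yaw": 0}, {"fingers": 1, "linear": [0, 0, 0], "yaw": 0}, {"fingers": 1, "linear": [0, 0, 0], "yaw": 0}, {"fingers": 1, "linear": [0, 0, 0], "yaw": 0}, {"fingers": 1, "linear": [0, 0, 0], "yaw": 0}])

```text
t: 17.55
position: [0.5037, -0.12, 0.1233]
eef_rot: [-0.673, 1.571, -0.874]
force: [0.7, 0.9, -0.7]
opening: 0.0149
```

```bash
python3 -c "
from h import *
rel([.5045,-.1196,.1229],-.2+np.pi/2);print(np.abs(arm.get_state()['joint_vel']).max())
i=arm.read_camera('side');cv2.imwrite('pics/j_side.png',cv2.resize(i[150:250,220:340],None,fx=6,fy=6,interpolation=cv2.INTER_CUBIC))"
```

```text
t 17.55 pos [ 0.5037 -0.12    0.1233] F [ 0.7  0.9 -0.7] open 0.0149 q [-0.378 -0.113  1.961 -0.     1.294 -1.748]
toolx [ 0. -0. -1.] y ang 1.37
tool shift [0.0004 0.0006 0.0007]
yaw turn -0.001
0.0025701914348601933
```

View pics/j_side.png

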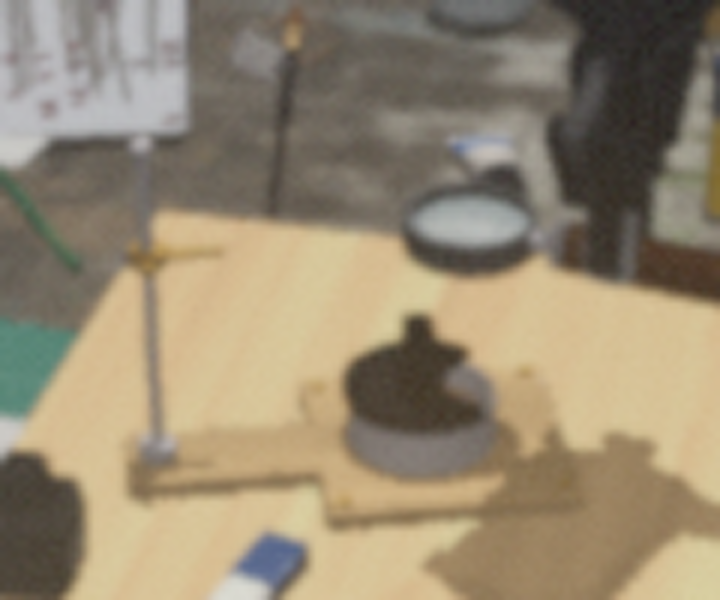

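The last side view shows the loupe level and clear of the stand. The lens is at crop (468,228), the pointer tip is still at (222,250), and the arm is steady. I'm handing the job in.

```bash
python3 -c "
from station import arm
print(arm.finish_job())"
```

```text
the job is handed in; nothing more can be done
None
```

I twisted the cap open, picked up the loupe by its handle and handed the job in at about 17.6 s, with the lens held level over the nib. `finish_job` gave no verdict, so the result rests on my own checks:

- **Cap:** The top view showed the bar roughly parallel to the base and the nib in the middle of the cut-out. That puts the cap at about 1.33–1.4 rad. I felt no clear stop at the end of the turn.
- **Lens position:** I put the lens at about 0.127 m and the pointer at 0.127–0.128 m. Horizontally it should be within about 3 mm of the nib, but the arm partly hid the lens in the last top view.
- **Holding:** The tool axis was vertical to within 0.001 rad and joint speeds were below 0.003 rad/s. The measured force was about 1 N, and nothing but the gripper touched the loupe.
- **Other objects:** The pointer, eraser and ink bottle looked unmoved in the last pictures. I did not measure the others; nothing I saw suggested they had been touched.

Two readings disagreed slightly:

- **Pot axis:** Gripping the cap suggested its axis was 2–3 mm from where the top camera put it.
- **Side camera:** It differed from the top camera by 2–4 mm.

Both are well inside the 12 mm tolerance. The gripper read 19 mm on the 14 mm cap bar; I never explained this, though the cap turned as intended.

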